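Sweep the finished prints off the build plate into the catch tray

ROBOT

A 7-joint arm with a two-finger parallel gripper is mounted at the origin on the work surface. World frame = base frame: x ahead of the robot, y to its left, z up, the work surface at z = 0. Lengths are in m, angles in rad, forces in N, time in s.
With the tool pointing down it reaches from about 0.425 to 0.925 m from the base axis. Payload 6.8 kg.
Tool frame: the origin (TCP) lies midway between the tips of the shut fingers; the grasp point (between the pads) lies 19 mm behind it; x points along the fingers, y is the direction in which the jaws open and shut, and the axes are right-handed (so a half turn about x gives the same grasp; the last joint's range is limited). The gripper opens to 85 mm and grips with 20 to 120 N. Pads are 22 mm wide; open, the fingers measure 114 mm over their backs; the gripper's body (76 mm by 85 mm) begins 54 mm behind the grasp point. The pads swing forward as they close: fully open they stand 13 mm farther back than shut.
Start: joints at [-1.222, 0.477, 0.022, 1.555, -0.011, 1.109, -0.083], TCP at [0.298, 0.606, 0.231] pointing down, gripper open.
Joint ranges: [-2.96, 2.96], [-0.34, 2.1], [-1.41, 1.46], [0.24, 2.44], [-1.37, 4.51], [0.17, 1.92], [-2.96, 2.96]. Speed limits (rad/s): [2.39, 2.39, 3.14, 3.14, 3.14, 3.14, 3.14].

INTERFACE

Orientations are given as a rotation vector (axis times angle).
In Python, from rig import * gives the robot as it stands.
- The arm moves only by the tool play_rows, never from a script. Its arguments are lists of equal length, an entry for each row: "linear": the shift along the tool's x, y, z in mm, a list of three; "yaw": the turn about the tool's x in degrees. In form: {"linear": [[dx, dy, dz], ...], "yaw": [yaw, ...]}. A call has 1 to 20 rows; each row shifts and turns the pose as measured when the row begins, along the tool's axes as they then stand; what a row does not reach is not made up. A row lasts 1/8 s, in which the tool goes at most 62.5 mm and 10.7 degrees, less where a joint would pass 70% of its speed; a pose out of reach is approached as far as the arm can. A call is refused whole if a number of a shift passes 62.5 or a number of a turn 10.7, either way. A call with a gripper value outside its range is refused whole. "gripper" is the opening, from -1 (shut) to 1 (fully open), set as the call begins (left out, the last holds). The fingers move at their own pace and stop on an object; "squeeze" is the grip in N (left out, the last holds). Time passes only in rows, so rows that do not move let the fingers close. It gives the time, the measured TCP pose, the force and the opening at its end, in the units of the state.
- read_state(): the state, without advancing time (a new reading comes with each control period).
- camera(name): name is "scene" or "side" or "wrist"; returns the picture (480x640x3 uint8, red, green, blue); there is no depth.
- camera_info(name): a dict with "intrinsics" (3x3 intrinsics, pixels), "D" ([k1, k2, p1, p2, k3] as OpenCV has them; the pictures are not rectified), "R" (3x3) and "t" (3): a world point X has camera coordinates R X + t. Camera axes: x right, y down, z forward; pixel columns grow to the right and rows downward; lengths in m; the calibration is good to about 2 mm. A picture is of the moment at which its call begins: read the wrist's pose just before it. camera_info takes no time and is no camera call; for the wrist camera it gives the pose at the moment of the call.
- sign_off(): hands the job in, once; it reports no verdict.
The state is a dict: "clock": time; "joint_pos": joint angles; "dq": joint speeds; "joint_torque": joint torques, N m; "ee_pos": TCP position; "orientation": TCP orientation; "contact_force": force on the tool from outside, world axes, zero at the start; "ft_torque": the same for the moment, N m; "grip_width": finger opening in m.
Only numpy, scipy, OpenCV 4.12 (cv2) and the standard library are available. Lean on these libraries where they do the work, as an engineer would, in place of code of your own. Each camera call takes 0.05 s, during which the arm holds its last target. There are 200 camera calls.

TASK

Clear the build plate: sweep the four small flat printed parts (gear, hex nut, square spacer, U-shaped clip) over the plate's edge into the open catch tray standing against it, pushing them along the plate with the fingertips so that they drop in; do not pick up, lift or fling them. Leave the printed test tower and the jar standing where they are on the plate, and do not disturb the things lying on the bench.

Things in the scene. Friction and masses are not known exactly. Their poses are not given: they have to be found in the camera images.
- bed: Fixed low stand, turned up to 0.2 rad, with a dark level steel build plate, 220 x 220 mm, top 60 mm above the bench. No rim along its +y and -y edges (110 mm from the centre); along +x and -x an aluminium guide strip stands 10 mm above the plate, 110 to 116 mm out. The parts lie in two rows about 72 mm either side of the middle. Origin: on the bench under the plate's centre; z up.
- tray: Open aluminium catch tray, fixed, 220 (x) x 120 (y) x 50 mm high outside, walls and floor 3 mm. Its axes are parallel to the plate's; it stands against the plate's +y or -y edge (which one varies), its centre 160 mm from the plate's centre along the plate's y, its near wall tucked 10 mm under the plate's edge, so a part pushed over that edge drops in. Rim 10 mm below the plate's top. Origin: centre of its underside.
- case: Closed flat parts case, grey and black, fixed, 220 (x) x 120 (y) x 35 mm high, axes parallel to the plate's, against the plate's opposite edge from the tray. Not a place for the parts. Origin: centre of its underside.
- gear: Small spur gear, 34 mm over the teeth, 14 mm high, dark bore. White printed plastic, about 13 to 25 g, loose, flat on the build plate at the start, any yaw. Origin: centre of its underside; z up. 
- hexnut: Hexagonal nut, 30 mm across flats (35 mm over corners), 14 mm high, dark bore. White printed plastic, about 13 to 25 g, loose, flat on the build plate at the start, any yaw. Origin: centre of its underside; z up. 
- spacer: Square spacer, 28 x 28 x 14 mm, dark hole in its middle. White printed plastic, about 13 to 25 g, loose, flat on the build plate at the start, any yaw. Origin: centre of its underside; z up. 
- clip: U-shaped clip lying flat, 34 (x) x 26 (y) x 14 mm; its back is at -y and its two legs point to +y. White printed plastic, about 13 to 25 g, loose, flat on the build plate at the start, any yaw. Origin: centre of its underside; z up. 
- tower: Printed stepped test tower, white, 24 x 24 mm foot, 48 mm tall, 60 g, standing loose near the middle line of the plate, between the parts. Leave it alone. Origin: centre of its underside.
- jar: Small brown glass jar with black cap, 28 mm across, 46 mm tall, 80 g, standing loose near the middle line of the plate. Leave it alone. Origin: centre of its underside.
- reel: Cardboard reel lying on the bench, 100 mm across, 40 mm high. Bystander; origin under its centre.
- thermometer: Yellow pistol-shaped thermometer lying on its side on the bench, about 130 x 140 x 39 mm. Bystander; origin on its underside.
- scraper: Spatula 200 mm long lying on the bench beyond the plate. Bystander; origin on its underside.
- driver: Screwdriver 170 mm long lying on the bench. Bystander; origin on its underside.
- meter: Yellow and black hand multimeter lying on the bench, 150 x 72 x 42 mm. Bystander; origin under its centre.

How it is judged:
At the end, for the whole second after the job is handed in: All four parts lie at rest (under 0.05 m/s) in the catch tray: their origins within 107 mm (tray x) and 57 mm (tray y) of the tray's centre and less than 48 mm above the bench. Tower and jar upright (0.15 rad) within 12 mm of where they stood; the things on the bench within 15 mm of where they lay (x of gear in the frame of tray between -0.107 and 0.107 m and y of gear in the frame of tray between -0.057 and 0.057 m and height (world z) of each of gear, hexnut, spacer, clip below 0.048 m and linear speed of each of gear, hexnut, spacer, clip below 0.05 m/s and x of hexnut in the frame of tray between -0.107 and 0.107 m and y of hexnut in the frame of tray between -0.057 and 0.057 m and x of spacer in the frame of tray between -0.107 and 0.107 m and y of spacer in the frame of tray between -0.057 and 0.057 m and x of clip in the frame of tray between -0.107 and 0.107 m and y of clip in the frame of tray between -0.057 and 0.057 m and distance of each of tower, jar from where it was at the start of the episode below 0.012 m and angle between each of tower, jar's own z axis and vertical below 0.15 rad and distance of each of reel, thermometer, scraper, driver, meter from where it was at the start of the episode below 0.015 m); the robot touches nothing.
It fails at once if a printed part is lifted: its underside's centre rises more than 25 mm above the build plate (height (world z) of any of gear, hexnut, spacer, clip above 0.085 m).
It fails at once if a printed part is carried or flung instead of swept: it is more than 40 mm beyond the plate's edge while still at the plate's height ((height (world z) of gear above 0.056 m and (x of gear in the frame of bed above 0.15 m or y of gear in the frame of bed above 0.15 m or x of gear in the frame of bed below -0.15 m or y of gear in the frame of bed below -0.15 m)) or (height (world z) of hexnut above 0.056 m and (x of hexnut in the frame of bed above 0.15 m or y of hexnut in the frame of bed above 0.15 m or x of hexnut in the frame of bed below -0.15 m or y of hexnut in the frame of bed below -0.15 m)) or (height (world z) of spacer above 0.056 m and (x of spacer in the frame of bed above 0.15 m or y of spacer in the frame of bed above 0.15 m or x of spacer in the frame of bed below -0.15 m or y of spacer in the frame of bed below -0.15 m)) or (height (world z) of clip above 0.056 m and (x of clip in the frame of bed above 0.15 m or y of clip in the frame of bed above 0.15 m or x of clip in the frame of bed below -0.15 m or y of clip in the frame of bed below -0.15 m))).
It fails at once if the test tower or the jar on the plate is shifted more than 12 mm or tipped more than 0.3 rad (distance of any of tower, jar from where it was at the start of the episode above 0.012 m or angle between any of tower, jar's own z axis and vertical above 0.3 rad).
It fails at once if something lying on the bench around the stand is shifted more than 15 mm (distance of any of reel, thermometer, scraper, driver, meter from where it was at the start of the episode above 0.015 m).
It also fails if it takes over 72 s, if anything falls off the work surface, if the arm or the gripper's body presses on something with over 40 N, if the wrist force passes 120 N, or if a joint passes its speed limit or range.

## Working session

There is one attempt and no reset: what is moved stays moved. The work goes in short steps, Python scripts to look and compute and a tool call to move; the robot and the scene stay as the last step left them, time stands still between calls to the robot, and variables do not carry over. Pictures are saved under pics/ and viewed, about 8 in all and at most 12, crops included, and the job is handed in when it is done.

Besides the shell and the picture viewer there is one more tool, called after "Call:" in YAML: its name, and indented under it one key for each argument. play_rows: Moves the arm, as the interface text tells. Its arguments: {"type":"object","properties":{"linear":{"type":"array"},"yaw":{"type":"array"},"gripper":{"type":"number"},"squeeze":{"type":"number"}},"required":["linear","yaw"]}

```bash
ls; mkdir -p pics
python3 - <<'E'
from rig import *
import cv2
s=read_state(); print(s['clock'],s['ee_pos'],s['orientation'],s['grip_width'])
for n in ['scene','side']:
    cv2.imwrite(f'pics/{n}0.png',cv2.cvtColor(camera(n),cv2.COLOR_RGB2BGR)); i=camera_info(n); print(n,i)
E
```

```text
pics
0.0 [0.29749538 0.60524971 0.23030497] [ 0.35673258  1.54122717 -0.35962214] 0.0852414420029819
scene {'intrinsics': array([[553.66750175,   0.        , 313.31703971],
       [  0.        , 553.66750175, 247.70528919],
       [  0.        ,   0.        ,   1.        ]]), 'D': array([-0.17108352,  0.        ,  0.        ,  0.        ,  0.        ]), 'R': array([[-0.67357765,  0.73907531,  0.00779977],
       [ 0.5810425 ,  0.53601318, -0.61243733],
       [-0.45681809, -0.4079921 , -0.79048067]]), 't': array([ 0.36535844, -0.2777438 ,  1.81994382])}
side {'intrinsics': array([[521.33278346,   0.        , 316.66765689],
       [  0.        , 521.33278346, 236.01282713],
       [  0.        ,   0.        ,   1.        ]]), 'D': array([-0.05706619,  0.        ,  0.        ,  0.        ,  0.        ]), 'R': array([[ 0.97903389, -0.2034412 ,  0.01021418],
       [-0.1206839 , -0.61971069, -0.77549601],
       [ 0.16409768,  0.75800419, -0.63126984]]), 't': array([-0.54249474,  0.12158038,  1.09538698])}
```

View pics/scene0.png

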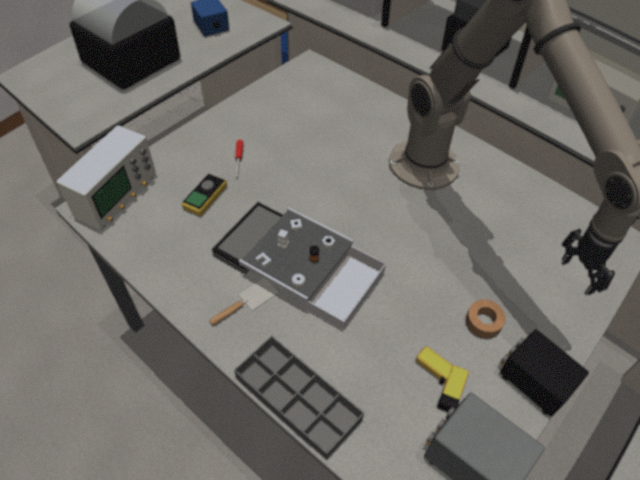

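View pics/side0.png

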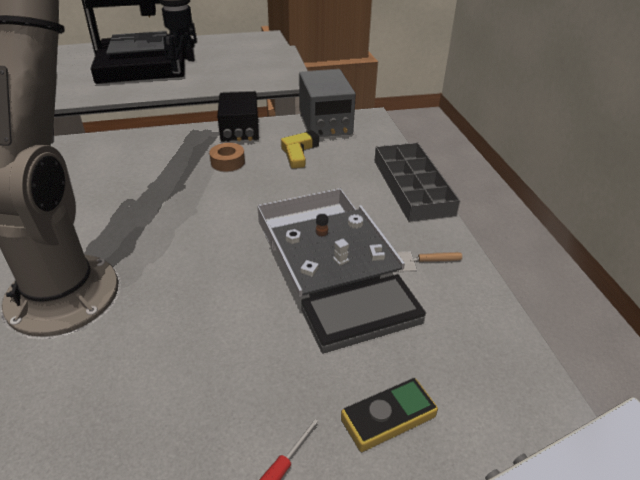

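The tray stands on the +y side. In the side view the parts are at about (293,236), (356,221), (310,268) and (377,252), the tower at (342,252) and the jar at (322,225). I'll cast rays for the positions.

```bash
cat > h.py <<'E'
import numpy as np, cv2
from rig import *
def ray(info,uv,z):
    K=info['intrinsics'];uv=np.array(uv,float).reshape(-1,1,2)
    n=cv2.undistortPoints(uv,K,info['D']).reshape(-1,2)
    d=np.c_[n,np.ones(len(n))]@info['R']; c=-info['R'].T@info['t']
    return c+d*((z-c[2])/d[:,2])[:,None]
def blobs(img,box,thr=150,amin=15):
    x0,y0,x1,y1=box
    hsv=cv2.cvtColor(img[y0:y1,x0:x1],cv2.COLOR_RGB2HSV)
    m=((hsv[...,2]>thr)&(hsv[...,1]<50)).astype(np.uint8)
    n,l,st,c=cv2.connectedComponentsWithStats(m)
    return [(c[i]+[x0,y0],st[i][2:]) for i in range(1,n) if st[i][4]>=amin]
E
python3 - <<'E'
from h import *
ii={n:camera_info(n) for n in('scene','side')}
for n,box in (('scene',(240,205,352,290)),('side',(275,205,395,285))):
    im=cv2.cvtColor(cv2.imread(f'pics/{n}0.png'),cv2.COLOR_BGR2RGB)
    for c,st in blobs(im,box): print(n,c.round(1),st,ray(ii[n],c,.07)[0].round(4))
# plate corners (strip outer)
ims=cv2.imread('pics/side0.png')[180:360,240:440]; a=cv2.resize(ims,(800,720),interpolation=cv2.INTER_CUBIC)[:600]
imb=cv2.imread('pics/scene0.png')[190:340,205:405]; b=cv2.resize(imb,(800,600),interpolation=cv2.INTER_CUBIC)
cv2.imwrite('pics/sideC.png',a);cv2.imwrite('pics/sceneC.png',b)
E
```

```text
scene [319.9 223.2] [ 65  33 154] [ 0.4703 -0.0412  0.07  ]
scene [295.7 222.9] [10  8 52] [ 0.5161 -0.0922  0.07  ]
scene [282.5 232.9] [ 8  7 42] [ 0.5676 -0.0941  0.07  ]
scene [328.  240.5] [11  9 39] [0.5016 0.0171 0.07  ]
scene [263.7 257.7] [13 11 51] [ 0.6638 -0.071   0.07  ]
scene [342.4 278.1] [ 27  32 463] [0.5707 0.1284 0.07  ]
scene [266.3 274.8] [53 30 86] [ 0.6985 -0.026   0.07  ]
scene [297.8 278.5] [12 10 82] [0.651  0.0432 0.07  ]
scene [250.7 285.9] [ 25  13 103] [ 0.751  -0.0307  0.07  ]
side [306.9 214.8] [ 69  22 592] [0.5471 0.081  0.07  ]
side [377.3 228. ] [ 36  48 123] [0.6928 0.0026 0.07  ]
side [355.5 218.6] [14  8 74] [0.6536 0.0456 0.07  ]
side [292.7 233.8] [14 10 58] [0.5032 0.0184 0.07  ]
side [286.7 262.2] [ 24  48 108] [ 0.4754 -0.071   0.07  ]
side [341.2 242.7] [13  8 66] [ 0.601  -0.0316  0.07  ]
side [375.4 249.7] [14 11 73] [ 0.6669 -0.0684  0.07  ]
side [309.2 265.9] [17 11 92] [ 0.5187 -0.0912  0.07  ]
```

View pics/sideC.png

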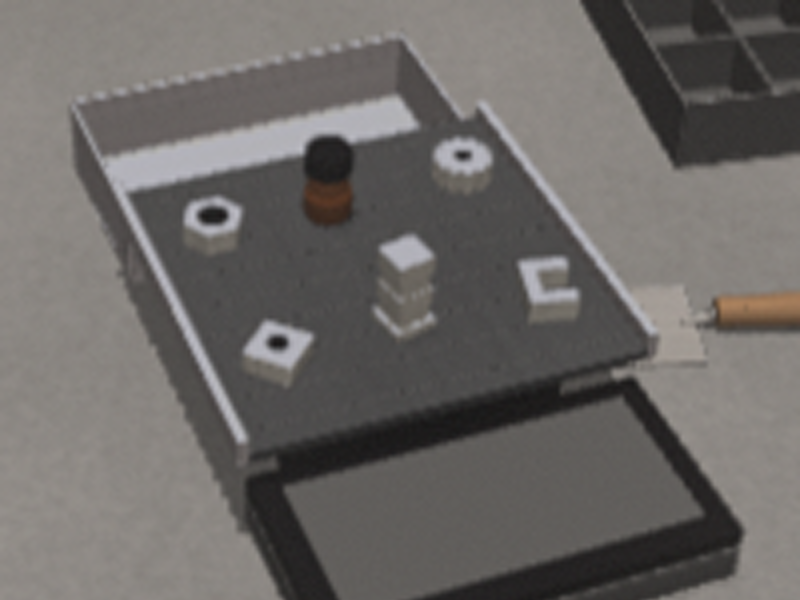

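View pics/sceneC.png

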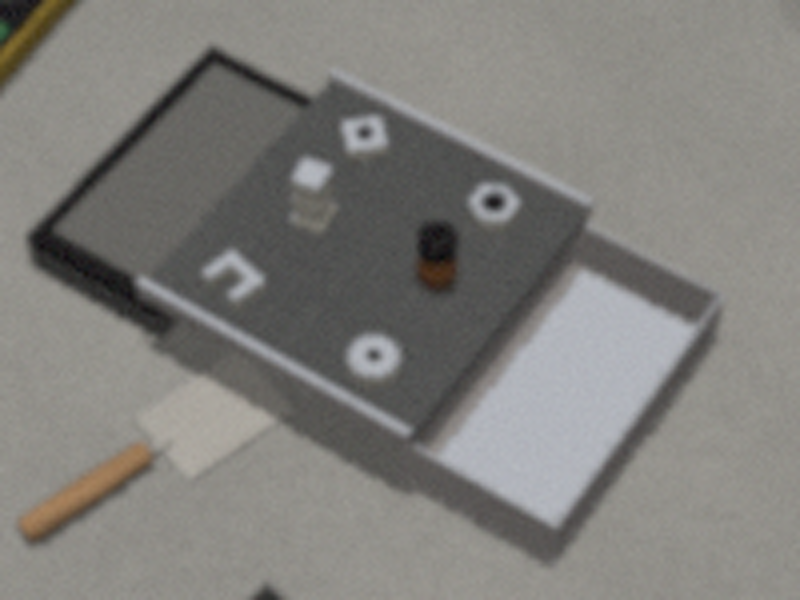

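The crops agree. Spacer and hexnut lie on the near row, clip and gear on the far row, with the clip open toward the strip. Strip top ends are at side-crop (120,190), (240,440), (482,105), (655,335) and scene-crop (590,203), (332,72), (410,433), (140,280).

Run:
```python
from h import *
ii={n:camera_info(n) for n in('scene','side')}
S=lambda p:np.array(p)/4+[240,180]-.375
C=lambda p:np.array(p)/4+[205,190]-.375
a=ray(ii['side'],S([(120,190),(240,440),(482,105),(655,335)]),.07)
b=ray(ii['scene'],C([(590,203),(332,72),(410,433),(140,280)]),.07)
print(a.round(4));print(b.round(4))
m=(a+b)/2; c=m.mean(0)[:2]
v=(m[0]-m[1]+m[2]-m[3])[:2]; w=(m[2]-m[0]+m[3]-m[1])[:2]
print('ctr',c,'yaw',np.arctan2(-v[0],v[1]),np.arctan2(w[1],w[0]),np.linalg.norm(v)/2,np.linalg.norm(w)/2)
th=np.arctan2(-v[0],v[1])*.5+.5*np.arctan2(w[1],w[0])
R=np.array([[np.cos(th),-np.sin(th)],[np.sin(th),np.cos(th)]])
P={'spacer':[ray(ii['side'],S((278,342)),.074),ray(ii['scene'],C((364,132)),.074)],
'hex':[ray(ii['side'],S((213,216)),.074),ray(ii['scene'],C((494,202)),.074)],
'gear':[ray(ii['side'],S((462,156)),.074),ray(ii['scene'],C((374,355)),.074)],
'clip':[ray(ii['side'],S((548,283)),.074),ray(ii['scene'],C((233,276)),.074)],
'tower':[ray(ii['side'],S((407,253)),.108),ray(ii['scene'],C((311,172)),.108)],
'jar':[ray(ii['side'],S((329,152)),.106),ray(ii['scene'],C((438,235)),.106)]}
for k,(p,q) in P.items():
    x=((p+q)/2)[0,:2]; print(k,p[0,:2].round(4),q[0,:2].round(4),'bed',((x-c)@R).round(4))
from scipy.spatial.transform import Rotation as Q
s=read_state(); print(Q.from_rotvec(s['orientation']).as_matrix().round(3))
```

```text
[[ 0.4567  0.0517  0.07  ]
 [ 0.4874 -0.1547  0.07  ]
 [ 0.6774  0.0917  0.07  ]
 [ 0.7113 -0.1212  0.07  ]]
[[ 0.4562  0.0658  0.07  ]
 [ 0.4898 -0.1494  0.07  ]
 [ 0.6785  0.1019  0.07  ]
 [ 0.7124 -0.1142  0.07  ]]
ctr [ 0.5836976  -0.02855436] yaw 0.1541021376042167 0.16112749905286725 0.2152088121425853 0.2253113803217652
spacer [ 0.5183 -0.0932] [ 0.5179 -0.0907] bed [-0.0748 -0.0523]
hex [0.503  0.0141] [0.503  0.0185] bed [-0.0726  0.0569]
gear [0.6512 0.0406] [0.652  0.0454] bed [0.0783 0.06  ]
clip [ 0.6671 -0.0753] [ 0.6694 -0.0682] bed [ 0.0767 -0.056 ]
tower [ 0.5887 -0.0763] [ 0.5884 -0.0723] bed [-0.0023 -0.0459]
jar [0.5682 0.0175] [0.5689 0.0259] bed [-0.0071  0.052 ]
[[-0.001  0.441  0.897]
 [-0.002  0.897 -0.441]
 [-1.    -0.002  0.   ]]
```

Call:
play_rows:
  linear:
    - [0, 0, 0]
    - [0, 0, 0]
    - [0, 0, 0]
    - [0, 0, 0]
    - [0, 0, 0]
    - [0, 0, 0]
  yaw: [9.1, 9.1, 9.1, 9.1, 9.1, 9.1]
  gripper: -0.65

```text
clock: 0.85
ee_pos: [0.2966, 0.6031, 0.2268]
orientation: [1.105, 1.266, -1.119]
contact_force: [0.1, -0.0, 0.7]
grip_width: 0.0153
```

```bash
cat >> h.py <<'E'
from scipy.spatial.transform import Rotation as Q
TH=.1576; C0=np.array([.5837,-.0286]); RB=np.array([[np.cos(TH),-np.sin(TH)],[np.sin(TH),np.cos(TH)]])
def go(x,y,z):
    s=read_state(); M=Q.from_rotvec(s['orientation']).as_matrix()
    w=np.r_[C0+RB@[x,y],z]; b=(s['ee_pos'][:2]-C0)@RB
    yaw=np.degrees(np.arctan2(M[1,1],M[0,1])-TH)
    print('t',s['clock'],'bed',b.round(4),'z',s['ee_pos'][2].round(4),'yawerr',yaw.round(2),'tilt',M[:,0].round(3),'F',s['contact_force'].round(1),'w',s['grip_width'].round(4),'-> tool mm',(M.T@(w-s['ee_pos'])*1e3).round(1))
E
python3 -c "
from h import *
go(-.073,.018,.2)"
```

```text
Traceback (most recent call last):
  File "h.py", line 20, in go
    print('t',s['clock'],'bed',b.round(4),'z',s['ee_pos'][2].round(4),'yawerr',yaw.round(2),'tilt',M[:,0].round(3),'F',s['contact_force'].round(1),'w',s['grip_width'].round(4),'-> tool mm',(M.T@(w-s['ee_pos'])*1e3).round(1))
                                                                                                                                                       ^^^^^^^^^^^^^^^^^^^^^
AttributeError: 'float' object has no attribute 'round'
```

```bash
sed -i "s/s\['grip_width'\].round(4)/s['grip_width']/" h.py
python3 -c "
from h import *
go(-.073,.018,.2)"
```

```text
t 0.85 bed [-0.1844  0.669 ] z 0.2268 yawerr -1.55 tilt [-0.004 -0.008 -1.   ] F [ 0.1 -0.   0.7] w 0.015280518662658452 -> tool mm [ 30.9 129.1 647.5]
```

Call:
play_rows:
  linear:
    - [0, 10, 50]
    - [0, 10, 50]
    - [0, 10, 50]
    - [0, 10, 50]
    - [0, 10, 50]
    - [0, 10, 50]
    - [0, 10, 50]
    - [0, 10, 50]
    - [0, 10, 50]
    - [0, 10, 50]
    - [0, 10, 50]
    - [0, 10, 50]
    - [0, 9, 45]
    - [0, 0, 0]
  yaw: [-1.5, 0, 0, 0, 0, 0, 0, 0, 0, 0, 0, 0, 0, 0]

```text
clock: 2.6
ee_pos: [0.5269, -0.0344, 0.2276]
orientation: [1.08, 1.278, -1.102]
contact_force: [-0.3, 0.4, -0.5]
grip_width: 0.015
```

```bash
python3 -c "
from h import *
go(-.073,.018,.1)
i=camera_info('wrist');im=camera('wrist');cv2.imwrite('pics/w1.png',im[...,::-1])
np.save('w1.npy',np.r_[i['R'].ravel(),i['t']])
print(i)"
```

```text
t 2.6 bed [-0.057   0.0032] z 0.2276 yawerr 0.05 tilt [-0.007 -0.011 -1.   ] F [-0.3  0.4 -0.5] w 0.01500529071047094 -> tool mm [127.6 -15.  -16.1]
{'intrinsics': array([[399.86082532,   0.        , 312.30132087],
       [  0.        , 399.86082532, 243.37452608],
       [  0.        ,   0.        ,   1.        ]]), 'D': array([-0.07177463,  0.        ,  0.        ,  0.        ,  0.        ]), 'R': array([[ 0.98750745,  0.15732627, -0.00880231],
       [ 0.1515172 , -0.93274015,  0.32716716],
       [ 0.04326172, -0.3244137 , -0.94492548]]), 't': array([-0.5141226 , -0.15606949,  0.34307884])}
```

View pics/w1.png

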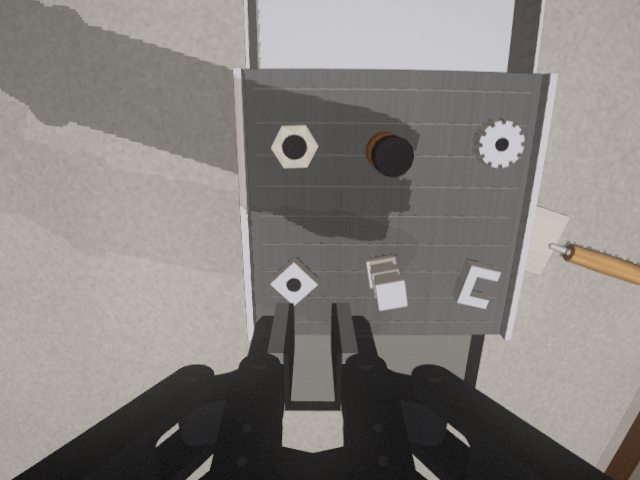

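The wrist view shows it all clearly: hexnut (294,147), gear (501,144), spacer (294,285), clip about (481,286), strip top ends (238,69), (251,338), (554,74) and (510,338).

```bash
python3 -c "
from h import *
i=camera_info('wrist')
B=lambda p,z:((ray(i,p,z)[:,:2]-C0)@RB).round(4)
k=ray(i,[(238,69),(251,338),(554,74),(510,338)],.07)
print(B([(238,69),(251,338),(554,74),(510,338)],.07)); 
print(B([(294,147),(501,144),(294,285),(481,286)],.074))
print(B([(401,154)],.106),B([(391,294)],.108))
print('plate edge',B([(300,70),(500,73)],.06),B([(300,334)],.06))"
```

```text
[[-0.1099  0.1126]
 [-0.1105 -0.1043]
 [ 0.1155  0.1129]
 [ 0.1175 -0.1039]]
[[-0.0708  0.0588]
 [ 0.0809  0.0628]
 [-0.0721 -0.0512]
 [ 0.0816 -0.0515]]
[[0.0007 0.0579]] [[ 0.0004 -0.0421]]
plate edge [[-0.0667  0.1126]
 [ 0.0797  0.1129]] [[-0.0681 -0.106 ]]
```

Call:
play_rows:
  linear:
    - [10, -5, -5]
    - [30, -5, -5]
    - [40, -4, -4]
    - [40, 0, 0]
    - [0, 0, 0]
  yaw: [0, 0, 0, 0, 0]

```text
clock: 3.28
ee_pos: [0.5048, -0.0114, 0.1019]
orientation: [1.07, 1.291, -1.091]
contact_force: [-0.1, -0.4, 0.7]
grip_width: 0.0147
```

```bash
python3 -c "
from h import *
go(-.071,.018,.065)"
```

```text
t 3.275 bed [-0.0753  0.0294] z 0.1019 yawerr 0.96 tilt [-0.011 -0.006 -1.   ] F [-0.1 -0.4  0.7] w 0.01473458263737044 -> tool mm [36.9  4.5 11.3]
```

Call:
play_rows:
  linear:
    - [0, 4, 12]
    - [12, 0, 2]
    - [12, 0, 0]
    - [8, 0, 0]
    - [2, 0, 0]
    - [0, 0, 0]
  yaw: [0.9, 0, 0, 0, 0, 0]

```text
clock: 4.03
ee_pos: [0.5135, -0.0242, 0.0691]
orientation: [1.085, 1.281, -1.097]
contact_force: [-0.4, -0.0, -1.0]
grip_width: 0.0146
```

```bash
python3 -c "
from h import *
go(-.071,.108,.064)"
```

```text
t 4.025 bed [-0.0687  0.0153] z 0.0691 yawerr 0.09 tilt [-0.006 -0.005 -1.   ] F [-0.4 -0.  -1. ] w 0.014568081467031004 -> tool mm [  4.8  -2.2 -92.7]
```

Call:
play_rows:
  linear:
    - [4, 0, -5]
    - [0, 0, -10]
    - [0, 0, -10]
    - [0, 0, -10]
    - [0, 0, -10]
    - [0, 0, -10]
    - [0, 0, -10]
    - [0, 0, -10]
    - [0, 0, 0]
  yaw: [0, 0, 0, 0, 0, 0, 0, 0, 0]

```text
clock: 5.15
ee_pos: [0.501, 0.0568, 0.0652]
orientation: [1.085, 1.282, -1.094]
contact_force: [0.3, -0.4, 0.7]
grip_width: 0.0149
```

```bash
python3 -c "
from h import *
go(-.071,.108,.065)
cv2.imwrite('pics/w2.png',camera('wrist')[...,::-1])"
```

```text
t 5.15 bed [-0.0682  0.0973] z 0.0652 yawerr 0.23 tilt [-0.004 -0.004 -1.   ] F [ 0.3 -0.4  0.7] w 0.014872702260643186 -> tool mm [  0.1  -2.7 -10.7]
```

View pics/w2.png

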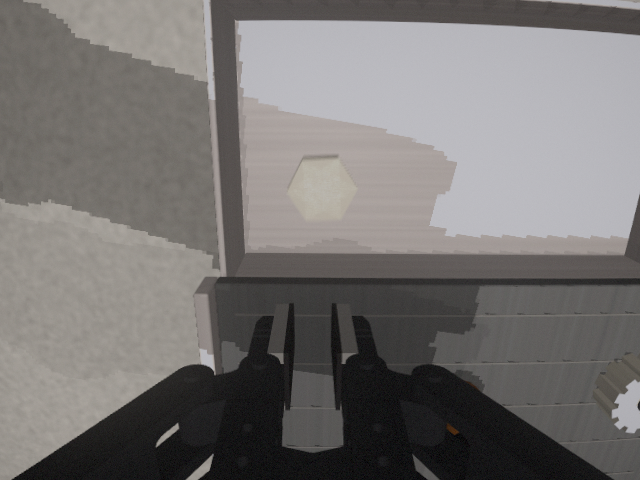

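Hexnut is in the tray at (322,188). Next, back behind the spacer.

Call:
play_rows:
  linear:
    - [-25, 0, 0]
    - [-30, 0, 10]
    - [0, 0, 35]
    - [0, 0, 40]
    - [0, 0, 40]
    - [0, 0, 40]
    - [0, 0, 20]
    - [0, 0, 0]
  yaw: [0, 0, 0, 0, 0, 0, 0, 0]

```text
clock: 6.2
ee_pos: [0.5315, -0.1358, 0.1232]
orientation: [1.087, 1.277, -1.099]
contact_force: [-0.3, 0.8, -0.5]
grip_width: 0.0151
```

```bash
python3 -c "
from h import *
go(-.072,-.094,.065)"
```

```text
t 6.2 bed [-0.0684 -0.0976] z 0.1232 yawerr -0.05 tilt [-0.003 -0.007 -1.   ] F [-0.3  0.8 -0.5] w 0.015054448310564695 -> tool mm [58.2 -3.4 -4. ]
```

Call:
play_rows:
  linear:
    - [15, -2, 0]
    - [20, -2, 0]
    - [14, 0, 0]
    - [6, 0, 0]
    - [3, 0, 0]
  yaw: [0, 0, 0, 0, 0]

```text
clock: 6.82
ee_pos: [0.5261, -0.1318, 0.0607]
orientation: [1.083, 1.283, -1.095]
contact_force: [0.6, -0.1, -0.8]
grip_width: 0.0148
```

```bash
python3 -c "
from h import *
go(-.072,.100,.065)"
```

```text
t 6.825 bed [-0.0731 -0.0928] z 0.0607 yawerr 0.25 tilt [-0.006 -0.004 -1.   ] F [ 0.6 -0.1 -0.8] w 0.014840554800486447 -> tool mm [  -4.9    1.9 -192.8]
```

Call:
play_rows:
  linear:
    - [-4, 0, -2]
    - [0, 0, -10]
    - [0, 0, -10]
    - [0, 0, -10]
    - [0, 0, -10]
    - [0, 0, -10]
    - [0, 0, -10]
    - [0, 0, -10]
    - [0, 0, -10]
    - [0, 0, -10]
    - [0, 0, -10]
    - [0, 0, 0]
  yaw: [0, 0, 0, 0, 0, 0, 0, 0, 0, 0, 0, 0]

```text
clock: 8.32
ee_pos: [0.5095, -0.0226, 0.0659]
orientation: [1.084, 1.282, -1.091]
contact_force: [-0.4, -0.7, -0.1]
grip_width: 0.0147
```

```bash
python3 -c "
from h import *
go(-.072,.100,.065)
cv2.imwrite('pics/w3.png',camera('wrist')[...,::-1])"
```

```text
t 8.325 bed [-0.0724  0.0176] z 0.0659 yawerr 0.37 tilt [-0.003 -0.004 -1.   ] F [-0.4 -0.7 -0.1] w 0.014677703489690925 -> tool mm [  0.6   0.9 -82.4]
```

View pics/w3.png

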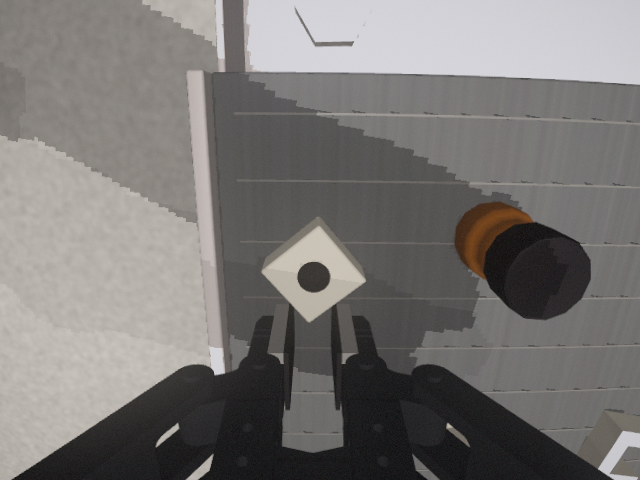

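The spacer at (314,272) is nested squarely between the fingers, so I continue over the edge.

Call:
play_rows:
  linear:
    - [0, 0, -10]
    - [0, 0, -10]
    - [0, 0, -10]
    - [0, 0, -10]
    - [0, 0, -10]
    - [0, 0, -10]
    - [0, 0, -10]
    - [0, 0, -10]
    - [0, 0, -4]
    - [0, 0, 0]
  yaw: [0, 0, 0, 0, 0, 0, 0, 0, 0, 0]

```text
clock: 9.62
ee_pos: [0.495, 0.0655, 0.0656]
orientation: [1.084, 1.281, -1.092]
contact_force: [-0.5, -0.4, 0.1]
grip_width: 0.015
```

```bash
python3 -c "
from h import *
go(.081,.016,.12)
im=camera('wrist');i=camera_info('wrist')
for c,st in blobs(im,(200,0,640,300),120,60): print(c.round(),st)
cv2.imwrite('pics/w4.png',im[...,::-1])"
```

```text
t 9.625 bed [-0.0728  0.1069] z 0.0656 yawerr 0.33 tilt [-0.003 -0.004 -1.   ] F [-0.5 -0.4  0.1] w 0.015009357417660862 -> tool mm [-54.6 153.1  91.9]
[382.  51.] [  440   300 15644]
[442. 157.] [  395   246 86378]
```

View pics/w4.png

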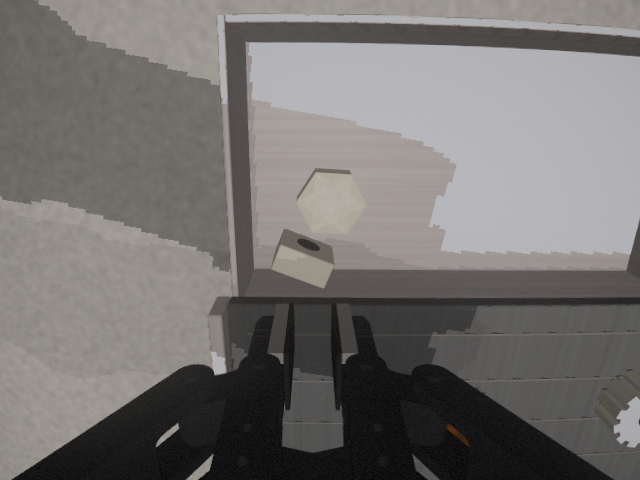

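Spacer is in the tray too, at (303,258). Now over the jar, high, to the gear.

Call:
play_rows:
  linear:
    - [-30, 0, 0]
    - [-40, 0, 0]
    - [-30, 0, 0]
    - [0, 30, 20]
    - [0, 40, 25]
    - [0, 40, 25]
    - [0, 35, 20]
    - [0, 9, 2]
    - [0, 0, 0]
  yaw: [0, 0, 0, 0, 0, 0, 0, 0, 0]

```text
clock: 10.8
ee_pos: [0.6654, -0.0064, 0.1677]
orientation: [1.086, 1.281, -1.097]
contact_force: [-0.4, 0.8, -0.1]
grip_width: 0.0148
```

```bash
python3 -c "
from h import *
go(.081,.018,.065)"
```

```text
t 10.8 bed [0.0842 0.0091] z 0.1677 yawerr 0.07 tilt [-0.005 -0.005 -1.   ] F [-0.4  0.8 -0.1] w 0.014777030605308931 -> tool mm [102.7  -2.6  -9.3]
```

Call:
play_rows:
  linear:
    - [25, -2, -4]
    - [35, -1, -1]
    - [25, 0, 0]
    - [12, 0, 0]
    - [2, 0, 0]
    - [0, 0, 0]
  yaw: [0, 0, 0, 0, 0, 0]

```text
clock: 11.55
ee_pos: [0.6568, 0.0007, 0.0684]
orientation: [1.086, 1.284, -1.094]
contact_force: [0.8, -0.8, 0.5]
grip_width: 0.0148
```

```bash
python3 -c "
from h import *
go(.081,.104,.065)"
```

```text
t 11.55 bed [0.0768 0.0175] z 0.0684 yawerr 0.19 tilt [-0.005 -0.002 -1.   ] F [ 0.8 -0.8  0.5] w 0.014832918272653886 -> tool mm [  3.3   4.5 -86.5]
```

Call:
play_rows:
  linear:
    - [3, 4, 0]
    - [0, 0, -9]
    - [0, 0, -10]
    - [0, 0, -10]
    - [0, 0, -10]
    - [0, 0, -10]
    - [0, 0, -10]
    - [0, 0, -10]
    - [0, 0, -10]
    - [0, 0, -8]
    - [0, 0, 0]
  yaw: [0, 0, 0, 0, 0, 0, 0, 0, 0, 0, 0]

```text
clock: 12.92
ee_pos: [0.6473, 0.0953, 0.0674]
orientation: [1.087, 1.283, -1.09]
contact_force: [0.0, 0.7, -0.0]
grip_width: 0.0147
```

```bash
python3 -c "
from h import *
go(.082,-.09,.12)
cv2.imwrite('pics/w5.png',camera('wrist')[...,::-1])"
```

```text
t 12.925 bed [0.0822 0.1124] z 0.0674 yawerr 0.31 tilt [-0.002 -0.    -1.   ] F [ 0.   0.7 -0. ] w 0.014697635247325378 -> tool mm [-52.6  -1.4 202.4]
```

View pics/w5.png

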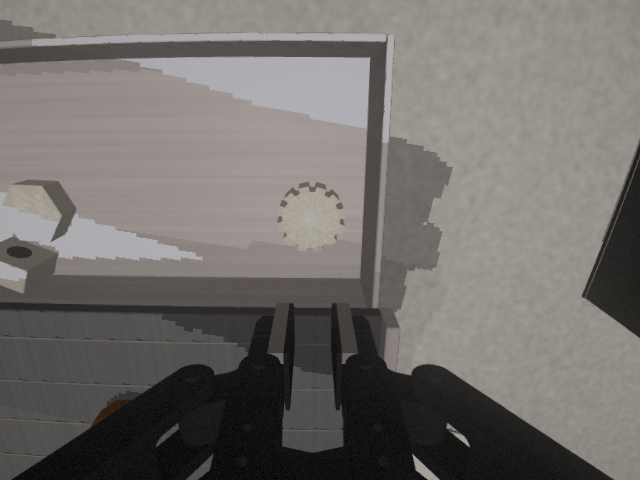

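Gear is in the tray at (310,215). Clip next.

Call:
play_rows:
  linear:
    - [-25, 0, 0]
    - [-30, 0, 10]
    - [0, 0, 40]
    - [0, 0, 40]
    - [0, 0, 45]
    - [0, 0, 45]
    - [0, 0, 20]
    - [0, 0, 0]
  yaw: [0, 0, 0, 0, 0, 0, 0, 0]

```text
clock: 13.98
ee_pos: [0.6804, -0.1116, 0.1246]
orientation: [1.088, 1.28, -1.093]
contact_force: [0.4, 0.2, 0.4]
grip_width: 0.015
```

```bash
python3 -c "
from h import *
go(.081,-.094,.065)"
```

```text
t 13.975 bed [ 0.0825 -0.0972] z 0.1246 yawerr 0.1 tilt [-0.001 -0.003 -1.   ] F [0.4 0.2 0.4] w 0.014975451145996984 -> tool mm [59.6 -1.4 -3.3]
```

Call:
play_rows:
  linear:
    - [15, -1, 0]
    - [20, 0, 0]
    - [14, 0, 0]
    - [5, 0, 0]
    - [0, 0, 0]
  yaw: [0, 0, 0, 0, 0]

```text
clock: 14.6
ee_pos: [0.6783, -0.1033, 0.0642]
orientation: [1.084, 1.289, -1.088]
contact_force: [0.3, -0.4, 0.0]
grip_width: 0.0149
```

```bash
python3 -c "
from h import *
go(.081,.104,.065)"
```

```text
t 14.6 bed [ 0.0817 -0.0886] z 0.0642 yawerr 0.59 tilt [-0.006  0.002 -1.   ] F [ 0.3 -0.4  0. ] w 0.014878662560780303 -> tool mm [  -0.3    1.2 -192.6]
```

Call:
play_rows:
  linear:
    - [-1, 0, 0]
    - [0, 0, -8]
    - [0, 0, -10]
    - [0, 0, -10]
    - [0, 0, -10]
    - [0, 0, -10]
    - [0, 0, -10]
    - [0, 0, -10]
    - [0, 0, -10]
    - [0, 0, -10]
    - [0, 0, -10]
    - [0, 0, -10]
    - [0, 0, 0]
  yaw: [0.5, 0, 0, 0, 0, 0, 0, 0, 0, 0, 0, 0, 0]

```text
clock: 16.23
ee_pos: [0.6612, 0.0124, 0.0673]
orientation: [1.091, 1.284, -1.091]
contact_force: [0.3, -0.0, 0.3]
grip_width: 0.0149
```

```bash
python3 -c "
from h import *
go(.081,.106,.065)
cv2.imwrite('pics/w6.png',camera('wrist')[...,::-1])"
```

```text
t 16.225 bed [0.0829 0.0284] z 0.0673 yawerr 0.16 tilt [-0.003  0.002 -1.   ] F [ 0.3 -0.   0.3] w 0.014941797939467436 -> tool mm [  2.5  -1.7 -77.6]
```

View pics/w6.png

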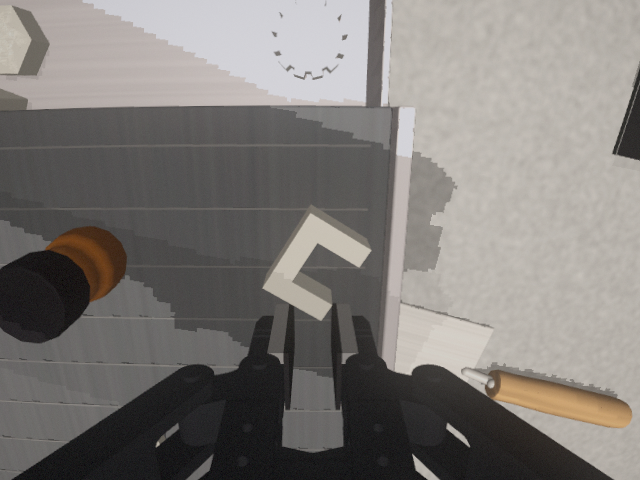

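The clip sits centred ahead of the fingers at (316,262), so I finish the sweep.

Call:
play_rows:
  linear:
    - [2, -1, -6]
    - [0, 0, -10]
    - [0, 0, -10]
    - [0, 0, -10]
    - [0, 0, -10]
    - [0, 0, -10]
    - [0, 0, -10]
    - [0, 0, -10]
    - [0, 0, -4]
    - [0, 0, 0]
  yaw: [0, 0, 0, 0, 0, 0, 0, 0, 0, 0]

```text
clock: 17.52
ee_pos: [0.6467, 0.0958, 0.0654]
orientation: [1.091, 1.283, -1.092]
contact_force: [-0.3, -0.2, 0.0]
grip_width: 0.0151
```

Call:
play_rows:
  linear:
    - [-25, 0, 0]
    - [-40, 0, 0]
    - [-40, 0, 0]
    - [-20, 0, 0]
    - [0, 0, 0]
    - [0, 0, 0]
  yaw: [0, 0, 0, 0, 0, 0]

```text
clock: 18.27
ee_pos: [0.6462, 0.0921, 0.1924]
orientation: [1.092, 1.282, -1.098]
contact_force: [0.4, 0.1, -0.0]
grip_width: 0.0149
```

```bash
python3 -c "
from h import *
go(.081,.106,.2)
a=camera('wrist');b=camera('side');c=camera('scene')
out=np.zeros((600,800,3),np.uint8)
out[:300,:400]=cv2.resize(a,(400,300));out[:300,400:]=cv2.resize(b[80:380,180:580],(400,300))
out[300:,:400]=cv2.resize(c[190:340,205:405],(400,300));out[300:,400:]=cv2.resize(c[100:420,180:580],(400,300))
cv2.imwrite('pics/end.png',out[...,::-1])"
```

```text
t 18.275 bed [0.0807 0.1094] z 0.1924 yawerr -0.15 tilt [-0.005 -0.001 -1.   ] F [ 0.4  0.1 -0. ] w 0.014908319900711564 -> tool mm [-7.6  0.3  3.4]
```

View pics/end.png

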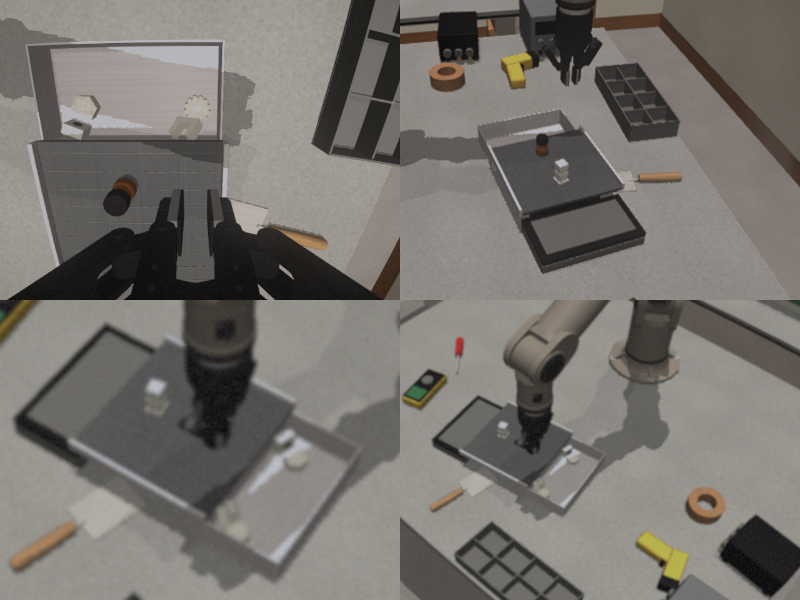

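All four appear to be in the tray, with the clip next to the gear and the tower and jar standing. One close crop (the last picture) to see how the clip and spacer lie.

```bash
python3 -c "
from h import *
i=camera_info('wrist')
a=camera('wrist')[60:240,60:360]
cv2.imwrite('pics/end2.png',cv2.resize(a,(800,480),interpolation=cv2.INTER_CUBIC)[...,::-1])
b=camera('side')
p={'now':b,'then':cv2.imread('pics/side0.png')[...,::-1]}
# difference of side view vs start around tower, jar, bench things
d=cv2.absdiff(p['now'],np.ascontiguousarray(p['then'])).max(2)
for n,(u,v) in dict(tower=(342,252),jar=(322,225),scraper=(430,258),meter=(390,412),driver=(290,450),reel=(228,156),therm=(298,148)).items(): print(n,(d[v-18:v+18,u-18:u+18]>50).sum())
"
```

```text
tower 0
jar 98
scraper 0
meter 0
driver 0
reel 26
therm 0
```

View pics/end2.png

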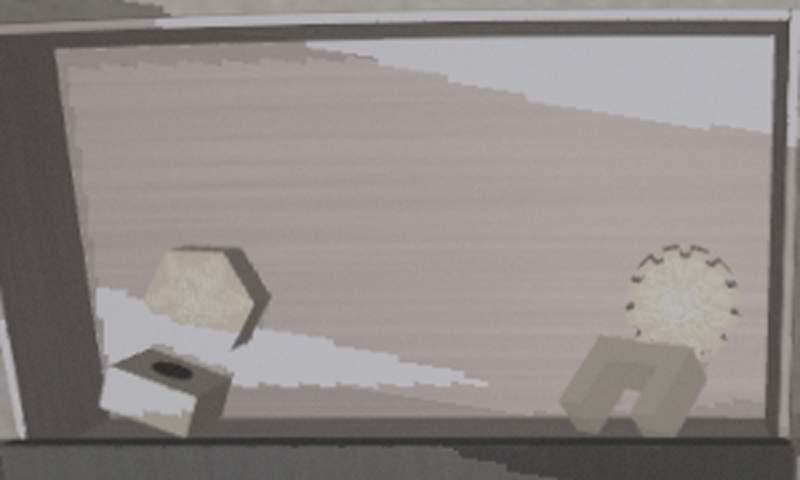

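```bash
python3 -c "
from h import *
print(read_state()['contact_force'],sign_off())"
```

```text
the job is handed in; nothing more can be done
[-0.19477189  1.13890081 -0.25403662] None
```

I swept all four parts over the plate's +y edge into the catch tray, one at a time, with the nearly shut fingertips (hexnut, spacer, gear, then clip). I then raised the arm clear and handed the job in at about 18.5 s of the 72 s limit.

**Parts:** The last wrist picture shows all four inside the tray. The spacer looks tilted near the wall and the clip leans against the gear. By their sizes both should sit well below the 48 mm limit, but I did not measure their heights.

**Tower and bench things:** Comparing the side picture with the one from the start showed no change at the tower, scraper, meter, driver or thermometer.

**Jar and reel:** The same comparison showed some changed pixels around the jar (98) and the reel (26). I put these down to moving shadows and did not check further. The jar is at the same pixel position as at the start, and the fingers passed well above it. The arm never went near the reel.

**Forces:** The forces I read between moves stayed around 1 N, and the robot was touching nothing at hand-in.

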